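# Load the rail drilling jig

## Task

Load the drilling jig on the framing table: clear the loose offcut off the jig's feed bed onto the table, and slide the wide flat rail into the wide channel and the narrow deep rail into the narrow channel, pushing each one gently until you feel it butt against the stop hidden under the cover. Leave both rails fully home and the offcut lying clear of the jig, and do not shift or knock over anything else on the table.

Things in the scene. Friction and masses are not known exactly. Their poses are not given: they have to be found in the camera images.
- jig: Plywood drilling jig, fixed. Origin: underside, mid width, directly below the mouths. x points into its two channels, y across, z up. Base board 12 mm thick, 150 mm wide, x -110 to +165 mm. Open feed bed x -110 to 0, top at z 12 mm, no fences. Beyond x 0 an opaque wooden cover hides the channels, whose floor is level with the bed. Home rails stick 5 to 25 mm out.
- wide_mouth (a point): mouth of the wide channel, mid width on its floor (jig y -29 mm). Square mouth without lead-in, 66 mm wide, 21 mm high; cover top at z 43 mm. A rigid hidden stop lies 125 to 145 mm in (varies).
- narrow_mouth (a point): mouth of the narrow channel, mid width on its floor (jig y +43 mm). Square mouth without lead-in, 38 mm wide, 39 mm high; cover top at z 61 mm. A rigid hidden stop lies 125 to 145 mm in (varies).
- stop_wide: rigid aluminium stop, unseen inside the wide channel; origin at the channel floor in the middle of the stop's face that the rail meets; axes as the jig's
- stop_narrow: rigid aluminium stop, unseen inside the narrow channel; origin at the channel floor in the middle of the face that the rail meets; axes as the jig's
- wide_rail: wide flat plain wooden rail, 150 mm long (x) x 60 mm wide (y) x 18 mm thick, lying flat on the table, 0.08 to 0.17 kg; origin under its centre; either end may go in first
- narrow_rail: narrow deep plain wooden rail, 150 mm long (x) x 32 mm wide (y) x 36 mm tall, standing on its 32 mm face on the table, 0.08 to 0.17 kg; origin under its centre; either end may go in first
- offcut: loose wooden offcut, 70 x 45 x 30 mm (x, y, z), about 0.06 kg, lying on the feed bed in the way; origin under its centre. The table on the far (jig -y) side of the bed is free for it.
- spare_rail: Bystander, leave alone: spare wooden rail 200 x 44 x 24 mm lying flat, longer than the two task rails; origin under its centre, x along its length.
- glue: Bystander, leave alone: white bottle standing, 56 mm diameter, 150 mm tall; origin under its centre.
- jar: Bystander, leave alone: glass jar, 68 mm diameter, 85 mm tall; origin under its centre.
- tape: Bystander, leave alone: cardboard ring lying flat, 90 mm outer diameter, 25 mm tall; origin under its centre.
- stapler: Bystander, leave alone: steel and black stapler lying along its x, 150 x 30 mm, 40 mm tall; origin under its centre.
- sander: Bystander, leave alone: cork sanding block, 110 x 65 mm, 34 mm tall; origin under its centre.
- mug: Bystander, leave alone: white mug, 80 mm diameter with a handle on its +y side, 90 mm tall; origin under its centre.
- screwdriver: Bystander, leave alone: screwdriver lying along its x axis beyond the jig, about 200 mm long, handle to its -x.

How it is judged:
By the outcome, as a careful person would: the job done as asked, in the order asked, and still so for the second after the job is handed in, with the robot touching nothing.
It also fails if it takes over 72 s, if anything falls off the work surface, if the arm or the gripper's body presses on something with over 40 N, if the wrist force passes 120 N, or if a joint passes its speed limit or range.

## Robot

A 7-joint arm with a two-finger parallel gripper is mounted at the origin on the work surface. World frame = base frame: x ahead of the robot, y to its left, z up, the work surface at z = 0. Lengths are in m, angles in rad, forces in N, time in s.
With the tool pointing down it reaches from about 0.35 to 0.9 m from the base axis. Payload 8.1 kg.
Tool frame: the origin (TCP) lies midway between the tips of the shut fingers; the grasp point (between the pads) lies 19 mm behind it; z points along the fingers, y is the line along which they close (so a half turn about z gives the same grasp; the last joint's range is limited). The gripper opens to 92 mm and grips with 3 to 60 N. Pads are 19 mm wide; open, the fingers measure 130 mm over their backs; the gripper's body (75 mm by 190 mm) begins 47 mm behind the grasp point.
Start: joints at [1.212, 0.434, 0.025, 1.573, -0.012, 1.134, -0.075], TCP at [0.158, -0.605, 0.227] pointing down, gripper open.
Joint ranges: [-2.62, 2.62], [-0.44, 2.09], [-1.27, 1.32], [0.08, 2.57], [-1.32, 4.46], [0.12, 2], [-2.74, 2.74]. Speed limits (rad/s): [2.22, 2.22, 3.01, 3.01, 3.14, 3.14, 3.14].

## Interface

Orientations are given as a 3x3 rotation matrix whose columns are the frame's x, y, z axes.
In Python, from bench import ctrl, solver, imaging, monitor gives the robot as it stands. Calls block until the motion is done:
- ctrl.movep(position, orientation): joint-space move of the TCP to a pose.
- ctrl.move_straight(position, rotation=None, velocity=0.15): straight line of the TCP; rotation=None keeps the orientation; velocity is the mean speed in m/s.
- ctrl.move_joints(angles): joint-space move.
- ctrl.grip(opening, grip_force=None): opening from 0.0 (shut) to 1.0 (fully open); grip_force is the grip in N (None keeps the last); returns when the fingers have stopped.
- ctrl.pause(seconds).
- solver.solve_ik(position, orientation): joint angles nearest the present ones, or None.
- imaging.grab_frame(name): name is "side" or "top"; returns the picture (384x512x3 uint8, red, green, blue); there is no depth.
- imaging.get_calibration(name): a dict with "K" (3x3 intrinsics, pixels), "k1" (the pictures are not rectified: a ray, as slopes to the right and down, at radius r is drawn at 1 + k1 r^2 times it, then the intrinsics apply), "eye" and "rotation" of the camera in the world. Camera axes: x right, y up, looking along -z (the intrinsics and any distortion apply to the point x, -y, -z); pixel columns grow to the right and rows downward; lengths in m; the calibration is good to about 2 mm. A picture is of the moment at which its call begins. get_calibration takes no time and is no camera call.
A pose or a line that the arm cannot do raises ctrl.MotionError and nothing moves.
- ctrl.job_done(): hands the job in; it is judged then, once.
Trained networks look in the newest picture that a camera, given by its name, has taken for a name from the list of things; names that differ only in an ending like _2 or _b are one class to them, and where a whole thing is asked for, a point or a joint stands for the part that bears it (a point fixed in the world has none). Each returns a list of dicts, best first, with "score" (0 to 1); they miss things now and then, are a little off and sometimes report something else, mostly with a low value. They report only what shows in the picture. A call takes as long as a camera call.
- imaging.cut_out(camera, query): "region" (384x512 bool, what is visible of it) and "box" ([centre column, centre row, width, height] in pixels, round what is visible of it).
Readings, each from a call of its own:
- monitor.read_clock(): time.
- monitor.read_joint_positions(): joint angles.
- monitor.read_joint_velocities(): joint speeds.
- monitor.read_joint_torque(): joint torques, N m.
- monitor.read_tcp_pos(): TCP position.
- monitor.read_ee_rot(): TCP orientation.
- monitor.read_ft_force(): force on the tool from outside, world axes, zero at the start.
- monitor.read_wrist_torque(): the same for the moment, N m.
- monitor.read_finger_gap(): opening from 0.0 (shut) to 1.0 (fully open).
- monitor.read_grip_force(): force on a finger pad.
Only numpy, scipy, OpenCV 4.12 (cv2) and the standard library are available. Lean on these libraries where they do the work, as an engineer would, in place of code of your own. Each camera call takes 0.05 s, during which the arm holds its last target. There are 200 camera calls.

## Working session

There is one attempt and no reset: what is moved stays moved. The work goes in short steps, each a Python script; the robot and the scene stay as the last script left them, time stands still between calls to the robot, and variables do not carry over. Pictures are saved under pics/ and viewed, at most 10 in all, crops included, and the job is handed in when it is done.

```bash
ls; mkdir -p pics; python3 - <<'E'
from bench import ctrl, solver, imaging, monitor
import cv2,numpy as np
np.set_printoptions(precision=4,suppress=True)
for c in("top","side"):
    im=imaging.grab_frame(c); cv2.imwrite(f"pics/{c}0.png",cv2.resize(im[:,:,::-1],(800,600),interpolation=cv2.INTER_CUBIC)); print(c,imaging.get_calibration(c))
    for n in["jig","wide_rail","narrow_rail","offcut","spare_rail","glue","jar","tape","stapler","sander","mug","screwdriver"]:
        print(n,[(round(d["score"],2),np.round(d["box"]).tolist()) for d in imaging.cut_out(c,n)[:3]])
print(monitor.read_clock(),monitor.read_ee_rot())
E
```

```text
pics
top {'K': array([[434.7511,   0.    , 258.5677],
       [  0.    , 434.7511, 185.6405],
       [  0.    ,   0.    ,   1.    ]]), 'k1': -0.1210910918859104, 'eye': array([ 0.3197, -0.046 ,  1.3302]), 'rotation': array([[ 0.0679,  0.9732, -0.2195],
       [-0.9977,  0.0672, -0.0106],
       [ 0.0044,  0.2197,  0.9756]])}
jig [(0.63, [215.0, 205.0, 94.0, 53.0]), (0.52, [149.0, 141.0, 33.0, 30.0])]
wide_rail [(0.72, [330.0, 250.0, 52.0, 27.0])]
narrow_rail [(0.83, [336.0, 186.0, 49.0, 20.0])]
offcut [(0.87, [243.0, 200.0, 20.0, 25.0])]
spare_rail [(0.82, [382.0, 186.0, 16.0, 71.0])]
glue [(0.6, [410.0, 210.0, 33.0, 26.0])]
jar [(0.83, [301.0, 146.0, 21.0, 27.0])]
tape [(0.54, [383.0, 250.0, 31.0, 30.0])]
stapler [(0.92, [125.0, 183.0, 44.0, 22.0]), (0.2, [330.0, 249.0, 49.0, 27.0])]
sander [(0.78, [131.0, 234.0, 23.0, 36.0])]
mug [(0.78, [150.0, 140.0, 36.0, 33.0])]
screwdriver [(0.55, [217.0, 133.0, 34.0, 10.0])]
side {'K': array([[424.5556,   0.    , 255.3339],
       [  0.    , 424.5556, 189.9328],
       [  0.    ,   0.    ,   1.    ]]), 'k1': 0.017912586659204928, 'eye': array(
[... 279 characters left out ...]
6.0]), (0.58, [304.0, 163.0, 22.0, 25.0])]
offcut [(0.8, [269.0, 203.0, 27.0, 11.0]), (0.25, [253.0, 137.0, 51.0, 9.0])]
spare_rail [(0.66, [254.0, 139.0, 48.0, 10.0])]
glue [(0.78, [277.0, 116.0, 14.0, 38.0])]
jar [(0.78, [218.0, 168.0, 18.0, 31.0]), (0.72, [200.0, 268.0, 31.0, 47.0])]
tape [(0.67, [252.0, 158.0, 15.0, 28.0])]
stapler [(0.69, [252.0, 140.0, 50.0, 8.0]), (0.61, [248.0, 306.0, 27.0, 56.0]), (0.41, [303.0, 143.0, 23.0, 19.0])]
sander [(0.64, [311.0, 299.0, 45.0, 28.0])]
mug [(0.72, [199.0, 268.0, 34.0, 50.0])]
screwdriver [(0.73, [191.0, 234.0, 20.0, 49.0]), (0.6, [268.0, 202.0, 24.0, 12.0])]
1.3 [[ 0.9675  0.253  -0.    ]
 [ 0.253  -0.9675 -0.    ]
 [-0.      0.     -1.    ]]
```

View pics/top0.png

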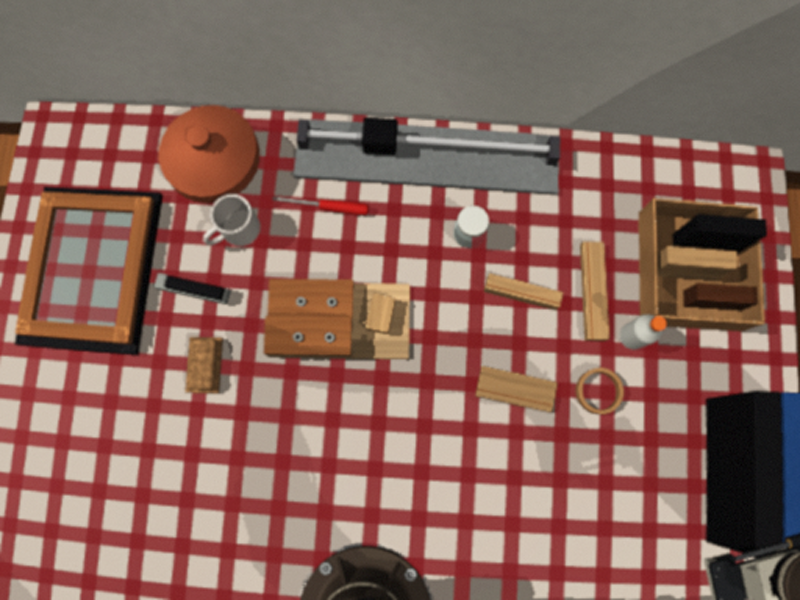

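View pics/side0.png

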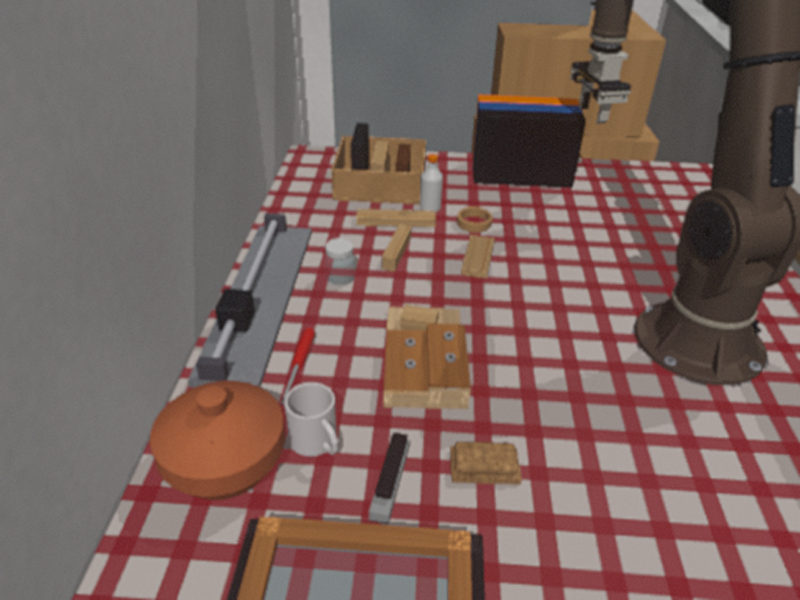

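The top view shows the jig's cover at about (308,318) in the enlarged picture, with the bed to its right holding the offcut at (380,312). The narrow rail is at (524,290) and the wide rail at (517,389). The side view agrees, with the taller narrow cover on the robot's side. Next I fit box models to the masks.

```bash
cat > vis.py <<'E'
import numpy as np,cv2
from scipy.optimize import minimize
from bench import ctrl, solver, imaging, monitor
np.set_printoptions(precision=4,suppress=True)
CAL={c:imaging.get_calibration(c) for c in("top","side")}
def box(x0,x1,y0,y1,z0,z1): return np.array([[x,y,z] for x in(x0,x1) for y in(y0,y1) for z in(z0,z1)])/1000
def cb(l,w,h,z=0): return [box(-l/2,l/2,-w/2,w/2,z,z+h)]
MOD=dict(jig=[box(-110,165,-75,75,0,12),box(0,165,-75,14,0,43),box(0,165,14,75,0,61)],
 wide_rail=cb(150,60,18),narrow_rail=cb(150,32,36),offcut=cb(70,45,30,12),spare_rail=cb(200,44,24))
def project(P,c):
    k=CAL[c]; q=(P-k["eye"])@k["rotation"]; u=np.stack([q[:,0],-q[:,1]],1)/-q[:,2:]
    u=u*(1+k["k1"]*(u**2).sum(1,keepdims=True)); return u@k["K"][:2,:2].T+k["K"][:2,2]
def place(P,p):
    c,s=np.cos(p[2]),np.sin(p[2]); return P@np.array([[c,s,0],[-s,c,0],[0,0,1]])+[p[0],p[1],0]
def sil(n,p,c,S=4):
    im=np.zeros((384*S,512*S),np.uint8)
    for P in MOD[n]:
        h=cv2.convexHull(project(place(P,p),c).astype(np.float32))
        cv2.fillPoly(im,[np.round(((h+.5)*S-.5)*16).astype(np.int32)],255,shift=4)
    return cv2.resize(im,(512,384),interpolation=cv2.INTER_AREA)/255.
def fit(n,p0,masks):
    f=lambda p:sum(np.abs(sil(n,p,c)-m).sum() for c,m in masks.items())
    best=None
    for d in(0,.15,-.15):
        r=minimize(f,np.array(p0)+[0,0,d],method="Nelder-Mead",options=dict(initial_simplex=np.array(p0)+[0,0,d]+np.array([[0,0,0],[.02,0,0],[0,.02,0],[0,0,.15]]),xatol=1e-4,fatol=.05))
        if best is None or r.fun<best.fun: best=r
    return best.x,best.fun/sum(m.sum() for m in masks.values())
def back(c,uv,z):
    k=CAL[c]; f=lambda xy:((project(np.array([[xy[0],xy[1],z]]),c)[0]-uv)**2).sum()
    return minimize(f,[.6,0],method="Nelder-Mead",options=dict(xatol=1e-5,fatol=1e-6)).x
E
python3 - <<'E'
from vis import *
ms={}
for n in["jig","wide_rail","narrow_rail","offcut","spare_rail"]:
    ms[n]={c:imaging.cut_out(c,n)[0]["region"] for c in("top","side")}
    b=np.argwhere(ms[n]["top"]).mean(0)[::-1]; xy=back("top",b,.02)
    yaw=0 if n=="spare_rail" else np.pi/2
    for cs in(("top",),("side",),("top","side")): print(n,cs,*fit(n,[*xy,yaw],{c:ms[n][c] for c in cs}))
for n in["glue","jar","tape","stapler","sander","mug"]:
    d=imaging.cut_out("top",n)[0]; print(n,back("top",d["box"][:2],.03))
np.savez("m.npz",**{n+c:m for n in ms for c,m in ms[n].items()})
print(monitor.read_clock())
E
```

```text
jig ('top',) [0.5504 0.0653 1.6265] 0.10799006698681388
jig ('side',) [0.549  0.0637 1.6293] 0.11284565926663728
jig ('top', 'side') [0.5498 0.0649 1.6311] 0.1131438557763061
wide_rail ('top',) [ 0.4351 -0.2618  1.4211] 0.05151338313103019
wide_rail ('side',) [ 0.4351 -0.2687  1.3972] 0.06161337018028688
wide_rail ('top', 'side') [ 0.4352 -0.2626  1.4097] 0.07216764368977831
narrow_rail ('top',) [ 0.6291 -0.2656  1.3849] 0.10994590939824206
narrow_rail ('side',) [ 0.6263 -0.2769  1.4217] 0.12971342383107087
narrow_rail ('top', 'side') [ 0.6294 -0.2664  1.3844] 0.13808472194338486
offcut ('top',) [0.5636 0.0118 2.9892] 0.061945865302642796
offcut ('side',) [0.5636 0.0022 0.1088] 0.24212326675218374
offcut ('top', 'side') [0.5634 0.0111 3.0103] 0.15610575144426422
spare_rail ('top',) [ 0.6436 -0.4126  0.0681] 0.03899761246780591
spare_rail ('side',) [ 0.6405 -0.4183  0.0491] 0.06590741559781807
spare_rail ('top', 'side') [ 0.6429 -0.413   0.0634] 0.07726112667289138
glue [ 0.5688 -0.501 ]
jar [ 0.7499 -0.1563]
tape [ 0.4393 -0.4175]
stapler [0.5924 0.3808]
sander [0.4356 0.3417]
mug [0.7353 0.3197]
2.1
```

```bash
python3 - <<'E'
from vis import *
P=dict(jig=[.5498,.0649,1.6311],wide_rail=[.4352,-.2626,1.41],narrow_rail=[.629,-.2664,1.386],offcut=[.5636,.0115,3.0])
E=[(0,1),(2,3),(4,5),(6,7),(0,2),(1,3),(4,6),(5,7),(0,4),(1,5),(2,6),(3,7)]
def crop(c,x0,y0,w,h,S):
    im=cv2.resize(imaging.grab_frame(c)[y0:y0+h,x0:x0+w,::-1],None,fx=S,fy=S,interpolation=cv2.INTER_CUBIC)
    for n in P:
        for B in MOD[n]:
            q=(project(place(B,P[n]),c)-[x0,y0]+.5)*S-.5
            for a,b in E: cv2.line(im,tuple(np.round(q[a]*8).astype(int)),tuple(np.round(q[b]*8).astype(int)),(255,60,0),1,cv2.LINE_AA,3)
    return im
a=crop("top",165,165,200,105,4); b=crop("side",235,145,90,125,4)
im=np.zeros((600,800,3),np.uint8); im[:420]=a
cv2.imwrite("pics/ov_top.png",im[:420]); cv2.imwrite("pics/ov_side.png",b)
print(back("top",[235,133],.02))
E
```

```text
[0.7806 0.0547]
```

View pics/ov_top.png

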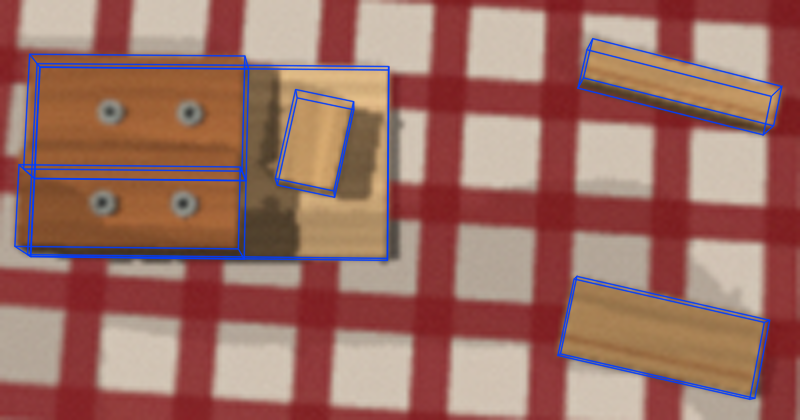

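View pics/ov_side.png

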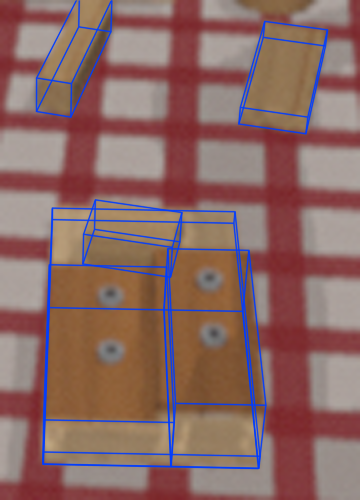

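The overlay matches both views: the jig corners land at crop pixels (388,67), (388,259) and (30,257), and the rails and offcut fit too. Now I clear the offcut.

```bash
cat > rob.py <<'E'
from vis import *
JIG=[.5498,.0649,1.629]
def R(yaw): c,s=np.cos(yaw),np.sin(yaw); return np.array([[c,s,0],[s,-c,0],[0,0,-1.]])
def J(x,y,z,jig=None):
    return place(np.array([[x,y,z]]),jig or JIG)[0]
def ok(p,yaw): return solver.solve_ik(p,R(yaw)) is not None
def up(z,v=.25): p=monitor.read_tcp_pos(); ctrl.move_straight([p[0],p[1],z],velocity=v)
def touch(d,dist,step,lim,v=.05):
    """step along unit vector d until the opposing force changes by lim; returns (hit, tcp, force)"""
    p0=np.array(monitor.read_tcp_pos()); f0=np.array(monitor.read_ft_force()); s=0
    while s<dist:
        s+=step; ctrl.move_straight(p0+s*d,velocity=v)
        f=-(np.array(monitor.read_ft_force())-f0)@d
        if f>lim: return True,np.array(monitor.read_tcp_pos()),f
    return False,np.array(monitor.read_tcp_pos()),f
E
python3 - <<'E'
from rob import *
for h in(0,-np.pi):
    print([ok(p,y+h) for p,y in[([.5636,.0115,.022],1.43),([.72,-.01,.012],1.43),([.435,-.277,.003],1.41),([.435,-.277,.2],1.41),([.629,-.28,.02],1.386),(J(-110,-29,20),1.629),(J(-14,-29,16),1.629),(J(-110,43,16),1.629),(J(-14,43,33),1.629)]])
E
```

```text
[True, True, True, True, True, False, False, False, False]
[True, True, True, True, True, False, False, False, False]
```

```bash
sed -i 's/np.array(\[\[x,y,z\]\])/np.array([[x,y,z]])\/1000/' rob.py; python3 - <<'E'
from rob import *
for h in(0,-np.pi):
  for p,y in[([.5636,.0115,.022],1.43),([.435,-.277,.003],1.41),(J(-110,-29,20),1.629),(J(-14,-29,16),1.629),(J(-110,43,16),1.629),(J(-14,43,33),1.629)]:
    print(h,solver.solve_ik(p,R(y+h)))
E
```

```text
0 [ 0.2368  0.6426 -0.5     1.8912  0.4504  0.7208 -0.6648]
0 [ 0.7082  0.5897 -0.332   2.03    0.3403  0.5742 -0.0206]
0 [ 0.369   0.6888 -0.5651  1.83    0.5099  0.7717 -0.4092]
0 [ 0.1896  0.683  -0.5405  1.8458  0.4964  0.7504 -0.565 ]
0 [ 0.3868  0.6077 -0.5448  2.0111  0.5055  0.6573 -0.4297]
0 [ 0.2192  0.5772 -0.5691  2.013   0.483   0.6855 -0.6003]
-3.141592653589793 [ 0.5741  0.8688 -1.0747  1.8639  0.9182  1.0068  2.0914]
-3.141592653589793 [ 0.2509  0.5788  0.2909  2.0695 -0.3131  0.5343 -2.5342]
-3.141592653589793 [-0.6957  0.9412  1.1396  1.9216 -1.0341  1.0244 -2.1536]
-3.141592653589793 [-0.8631  0.9442  1.1393  1.9359 -1.0452  1.0171 -2.305 ]
-3.141592653589793 [-0.7325  0.8687  1.1401  2.1012 -1.0523  0.9253 -2.0515]
-3.141592653589793 [-0.9304  0.8197  1.1426  2.1046 -0.9936  0.9166 -2.281 ]
```

```bash
python3 - <<'E'
from rob import *
t=monitor.read_clock
print(t())
ctrl.movep([.5636,.0115,.13],R(1.43)); print("over",t())
ctrl.move_straight([.5636,.0115,.022],velocity=.2); print("down",t())
ctrl.grip(0,30); print("grip",t(),monitor.read_finger_gap(),monitor.read_grip_force())
up(.06); ctrl.move_straight([.735,-.012,.06],velocity=.25); ctrl.move_straight([.735,-.012,.0115],velocity=.15); print(t())
ctrl.grip(.9); up(.07); ctrl.grip(0); print(t(),monitor.read_ft_force())
y=JIG[2]
ctrl.movep(J(-20,-103,60),R(y)); ctrl.move_straight(J(-20,-103,5),velocity=.2); print(t(),monitor.read_ft_force())
d=J(0,1,0)-J(0,0,0); d/=np.linalg.norm(d)
print(touch(d,.02,.002,2.5)); print(t())
ctrl.move_straight(J(-20,-103,5),velocity=.1); up(.07)
E
```

```text
2.2
over 4.8333
down 5.525
grip 6.0083 0.7612442768315818 30.001839995384216
7.625
9.8083 [-0.3229  0.5401  0.4141]
10.725 [0.6484 0.1721 0.6297]
(True, array([0.6361, 0.0493, 0.0056]), np.float64(5.17008090146732))
13.225
```

```bash
python3 - <<'E'
from rob import *
t=monitor.read_clock
d=J(0,1,0)-J(0,0,0); d/=np.linalg.norm(d)
c1=(np.array([.6361,.0493,0])-J(0,0,0))@d; print("far contact jig y",c1)
up(.09,.4); ctrl.movep(J(-20,102,70),R(JIG[2])); ctrl.move_straight(J(-20,102,5),velocity=.2); print(t(),monitor.read_ft_force())
h,p,f=touch(-d,.02,.002,2.5); c2=(p-J(0,0,0))@d; print(h,p,f,"near contact",c2,"mid",(c1+c2)/2,t())
ctrl.move_straight(J(-20,102,5),velocity=.1); up(.08,.4)
im=imaging.grab_frame("top")
for c in("top",):
    m={"top":imaging.cut_out(c,"offcut")[0]["region"]}; print(np.argwhere(m["top"]).mean(0),[q.tolist() for q in[back("top",np.argwhere(m["top"]).mean(0)[::-1],.015)]])
print(t())
E
```

```text
far contact jig y -0.08524639867171264
15.5333 [0.2624 0.7532 0.249 ]
True [0.4659 0.0405 0.0047] 7.7206409976770605 near contact 0.08518686534558938 mid -2.976666306163389e-05 17.7833Traceback (most recent call last):
  File "<stdin>", line 10, in <module>
IndexError: list index out of range
```

```bash
cat >> rob.py <<'E'
DX=(J(1000,0,0)-J(0,0,0))
def pick_rail(c,yaw,ztip):
    g=np.array(c)-.015*np.array([np.cos(yaw),np.sin(yaw)])
    ctrl.grip(1.0); ctrl.movep([*g,.09],R(yaw)); ctrl.move_straight([*g,ztip],velocity=.2)
    ctrl.grip(0,45); print("gap mm",92*monitor.read_finger_gap(),monitor.read_grip_force(),monitor.read_clock())
    up(.07)
def insert(yj,z):
    ctrl.movep(J(-100,yj,z+25),R(JIG[2])); ctrl.move_straight(J(-100,yj,z),velocity=.15)
    print("before mouth",monitor.read_clock())
    r=touch(DX,.024,.008,5,v=.06); print(r,monitor.read_clock())
    if r[0]: return False
    r=touch(DX,.062,.0155,6,v=.08); print(r,monitor.read_clock()); return not r[0]
E
python3 - <<'E'
from rob import *
pick_rail([.4352,-.2626],1.41,.003)
print(insert(-29,16.2))
E
```

```text
gap mm 59.59615439455849 44.995397329330444 22.425
before mouth 24.275
(False, array([ 0.5824, -0.0106,  0.0158]), np.float64(0.11065529555086959)) 25.0917
(False, array([0.5788, 0.0523, 0.0159]), np.float64(0.1781370221869614)) 26.4667
True
```

```bash
cat >> rob.py <<'E'
def push(yj,zp,opn,zup):
    ctrl.grip(opn); up(zup,.25); ctrl.grip(0)
    ctrl.move_straight(J(-102,yj,zup*1000),velocity=.35); ctrl.move_straight(J(-102,yj,zp),velocity=.2)
    r=touch(DX,.062,.0155,5,v=.08); print("coarse",r,place(np.zeros((1,3)),JIG)[0][1]-r[1][1],monitor.read_clock())
    if not r[0]:
        r=touch(DX,.035,.002,6,v=.04); print("fine",r,(r[1]-J(0,0,0))@DX,monitor.read_clock())
    p=monitor.read_tcp_pos(); ctrl.move_straight(np.array(p)-.02*DX,velocity=.15); up(.09,.3); print(monitor.read_clock())
E
python3 - <<'E'
from rob import *
push(-29,16,.78,.055)
E
```

```text
coarse (False, array([0.5804, 0.0292, 0.0159]), np.float64(0.07310056519934963)) 0.03572467825453062 30.5583
fine (True, array([0.5801, 0.0324, 0.0158]), np.float64(9.236215384743765)) -0.03425449921563222 31.3083
32.0083
```

```bash
python3 - <<'E'
from rob import *
pick_rail([.629,-.2664],1.386,.020)
for c,(x0,y0,w,h) in dict(top=(165,125,130,110),side=(225,145,90,125)).items():
    im=imaging.grab_frame(c); cv2.imwrite(f"pics/w_{c}.png",cv2.resize(im[y0:y0+h,x0:x0+w,::-1],None,fx=4.5,fy=4.5,interpolation=cv2.INTER_CUBIC))
# expected rear-edge pixels for rear at -24
for x in(-24,0): print(x,(project(np.array([J(x,-59,30),J(x,1,30)]),"top")-[165,125])*4.5)
E
```

```text
gap mm 31.537440078580982 44.98667657375336 36.075
-24 [[309.2991 268.3695]
 [307.3395 355.0268]]
0 [[274.1303 268.0005]
 [271.8284 354.6322]]
```

View pics/w_top.png

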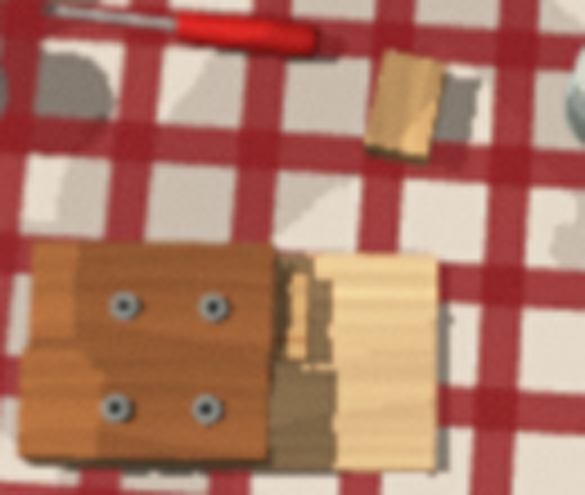

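The wide rail's end shows at x≈308 px, where I predicted it for 24 mm sticking out. That is in range and agrees with the contact I felt. The offcut lies clear at (405,105). The narrow rail is next.

```bash
python3 - <<'E'
from rob import *
if insert(43,33.2): push(43,20,.47,.075)
E
```

```text
before mouth 37.8917
(False, array([ 0.5117, -0.014 ,  0.0326]), np.float64(-0.4307913497787304)) 38.725
(False, array([0.508 , 0.0486, 0.0327]), np.float64(0.6998615535636381)) 40.1
coarse (False, array([0.5089, 0.0247, 0.0202]), np.float64(-0.7076449326381365)) 0.04015018441011306 43.925
fine (True, array([0.5076, 0.0453, 0.0202]), np.float64(11.474340705772986)) -0.017150922061230586 46.925
47.6167
```

```bash
python3 - <<'E'
from rob import *
ctrl.move_straight(J(-45,-29,70),velocity=.3); ctrl.move_straight(J(-45,-29,16),velocity=.25)
r=touch(DX,.02,.0025,10,v=.05); print(r,(r[1]-J(0,0,0))@DX,monitor.read_clock())
ctrl.move_straight(r[1]-.02*DX,velocity=.15); up(.12,.3)
ctrl.movep([.45,-.2,.25],R(1.41)); print(monitor.read_clock())
im=[cv2.resize(imaging.grab_frame(c)[y0:y0+110,x0:x0+130,::-1],None,fx=4,fy=4,interpolation=cv2.INTER_CUBIC)[:,:390] for c,x0,y0 in(("top",195,130),("side",225,160))]
cv2.imwrite("pics/end.png",np.hstack(im))
print((project(np.array([J(-24,-29,30),J(-7,43,48)]),"top")-[195,130])*4)
E
```

```text
(True, array([0.5789, 0.0323, 0.0151]), np.float64(12.854540804749993)) -0.0342592766953916 49.8833
51.7833
[[154.0599 256.88  ]
 [127.8823 346.5268]]
```

View pics/end.png

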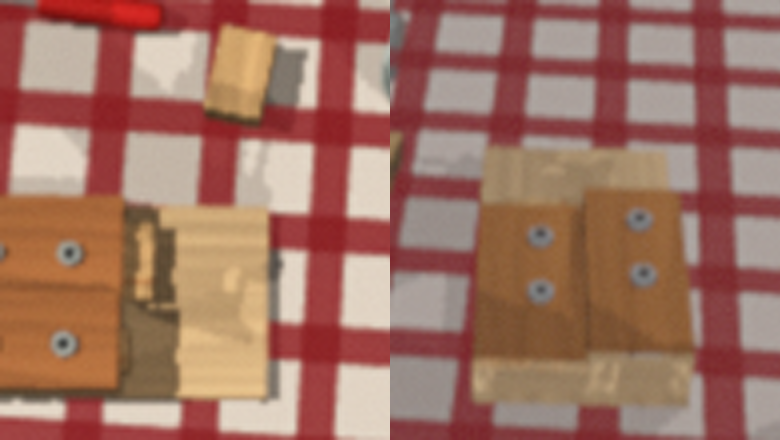

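The wide rail's end is at (155,258) and did not move under a second 13 N push. The narrow rail's end is at (126,348), about 7 mm out, and the offcut is clear at (240,75).

```bash
python3 -c "
from bench import ctrl
print(ctrl.job_done())"
```

```text
the job is handed in; nothing more can be done
None
```

I handed the job in at about 52 s: the offcut lies on the table clear of the jig, and both rails are pushed home against their stops, sticking out about 24 mm (wide) and 7 mm (narrow). No other items were touched on purpose, but I checked only the area around the jig at the end, not every item on the table.

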